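# Index the tin carousel and load a tin

### The job

Turn the tin carousel (the black post is its handle) until its empty wide bay stands squarely in the gate of the fence, and only then set the paint tin that stands on the bench upright and fully inside that bay. Leave the loaded bay in the gate, and leave the other things on the bench where they are.

Things in the scene. Friction and masses are not known exactly. Their poses are not given: they have to be found in the camera images.
- carousel: Fixed base of the bench carousel, bolted down: round dark steel foot 266 mm across, with a 33 mm high aluminium fence (radius 130 mm) open only at the gate: a 90 mm gap between two flared cheeks, with a steel entry lip 12 mm high reaching 169 mm from the centre. Origin: on the bench, on the turning axis; z up, the gate lies towards its -x, roughly towards the robot.
- load_point (a point): The loading point, fixed just inside the gate: 83 mm from the turning axis in the gate's direction, 14 mm above the bench (the level of the rotor's floor). The empty bay is squarely in the gate when its centre is on this point.
- rotor (a joint): Turn angle of the grey rotor (242 mm across), rad, growing counter-clockwise seen from above; at 0 the empty wide bay is opposite the gate, at +3.14 or -3.14 it is in the gate. Turns 6.2 rad either way, light friction (about 3 N at the handle), no clicks, stays where left. Four bays a quarter turn apart: two wide, facing away from each other, and two narrow (40 mm) between them.
- empty_bay (a point): Centre of the floor of the wide empty bay, 83 mm from the axis, 14 mm above the bench; turns with the rotor. The bay is 72 mm square, with 20 mm high walls (tops 34 mm above the bench) at both sides and towards the axis, open outwards. The other wide bay, opposite, holds a tin 62 mm high that is fixed for good; the tin does not fit the two narrow bays.
- handle_top (a point): Top centre of the handle post that turns the rotor: an upright round black grip 20 mm across, fixed to the rotor 83 mm from the axis, 135 degrees counter-clockwise (from above) from the empty bay. Its top is 126 mm above the bench, the black grip reaches down to 66 mm above it, and being round it can turn between the fingers.
- tin: The paint tin to load: the one standing alone on the bench, to the left or right of the carousel. Upright round tin with a flat lid, 62 mm across, 74 mm high, 0.12 to 0.26 kg. Origin: centre of its underside, z up.
- bottle: Bystander: white squeeze bottle with a pointed cap, 60 mm across, 152 mm high, on the bench on the other side of the carousel from the tin. Origin: centre of its underside.
- pot: Bystander: black mixing pot, 106 mm across, 93 mm high, at the right rear. Origin: centre of its underside.
- cup_small: Bystander: small spray-gun cup with a pointed lid, 73 mm across, 120 mm high, at the left rear. Origin: centre of its underside.
- scraper: Bystander: scraper, 160 x 64 x 13 mm, lying at the far right. Origin: centre of its underside.
- marker: Bystander: marker pen, 128 mm long, 18 mm across, lying on the bench to the right of the carousel. Origin: centre of its underside.
Mind the look-alikes: they are no part of the job. Of the things that look like the tin, take the one that is nearest to the robot's base at the start.

How it is judged:
By the outcome, as a careful person would: the job done as asked, in the order asked, and still so for the second after the job is handed in, with the robot touching nothing.
It also fails if it takes over 64 s, if anything falls off the work surface, if the arm or the gripper's body presses on something with over 40 N, if the wrist force passes 120 N, or if a joint passes its speed limit or range.

### The arm

A 6-joint arm with a two-finger parallel gripper is mounted at the origin on a cart in front of the work surface, level with it; the furniture and walls round the work are solid. World frame = base frame: x ahead of the robot, y to its left, z up, the work surface at z = 0. Lengths are in m, angles in rad, forces in N, time in s.
With the tool pointing down it reaches from about 0.35 to 0.775 m from the base axis. Payload 5.5 kg.
Tool frame: the origin (TCP) lies on the mounting face of the last link; the fingertips stand 173 mm ahead of it and the grasp point (between the pads) lies 155 mm ahead of it; z points along the fingers, y is the direction in which the jaws open and shut (so a half turn about z gives the same grasp; the last joint's range is limited). The gripper opens to 85 mm and grips with 20 to 120 N. Pads are 22 mm wide; open, the fingers measure 114 mm over their backs; the gripper's body (76 mm by 85 mm) begins 54 mm behind the grasp point. The pads swing forward as they close: fully open they stand 13 mm farther back than shut.
Start: joints at [1.119, 0.313, 0.046, 1.304, 0, 1.431], TCP at [0.176, 0.547, 0.405] pointing down, gripper open.
Joint ranges: [-2.76, 2.76], [-0.86, 1.69], [-1.03, 1.26], [-2.2, 2.34], [-1.47, 1.5], [-3.14, 3.14]. Speed limits (rad/s): [2.57, 2.57, 3.14, 3.14, 3.14, 3.14].

### API

Orientations are given as a unit quaternion [w, x, y, z].
In Python, from workcell import get_state, eyes, env gives the robot as it stands. The module is installed in compiled form; this text tells all that it offers.
- The arm moves only by the tool carry_out, never from a script. Its argument "motion" is a list of rows, each an object of numbers: "jaw": the opening, from -1 (shut) to 1 (fully open); "tx", "ty", "tz": the shift along the tool's x, y, z in cm; "wx", "wy", "wz": the turn, a rotation vector about the tool's x, y, z in degrees. In form: [{"jaw": .., "tx": .., "ty": .., "tz": .., "wx": .., "wy": .., "wz": ..}, ...]. A call has 1 to 20 rows; each row shifts and turns the commanded pose from where the row before left it, along the tool's axes as they then stand; what a row does not reach is not made up. A row lasts 1/8 s, in which the tool goes at most 62.5 mm and 10.7 degrees, less where a joint would pass 70% of its speed; a pose out of reach is approached as far as the arm can. A call with a gripper value outside its range is refused whole. The fingers move at their own pace and stop on an object; "force" is the grip in N (left out, the last holds). Time passes only in rows, so rows that do not move let the fingers close. It gives the time, the measured TCP pose, the force and the opening at its end, in the units of the state.
- get_state(): the state, without advancing time (a new reading comes with each control period).
- eyes.read_camera(name): name is "scene" or "top" or "wrist"; returns the picture (480x640x3 uint8, blue, green, red); there is no depth.
- eyes.calibration(name): a dict with "K" (3x3 intrinsics, pixels), "camera_from_world" (4x4, takes a point from world to camera coordinates). Camera axes: x right, y up, looking along -z (the intrinsics and any distortion apply to the point x, -y, -z); pixel columns grow to the right and rows downward; lengths in m; the calibration is good to about 2 mm. A picture is of the moment at which its call begins: read the wrist's pose just before it. calibration takes no time and is no camera call; for the wrist camera it gives the pose at the moment of the call.
- env.hand_in(): hands the job in, once; it reports no verdict.
The state is a dict: "clock": time; "joint_pos": joint angles; "qvel": joint speeds; "tau": joint torques, N m; "tcp_pos": TCP position; "orientation": TCP orientation; "wrist_force": force on the tool from outside, world axes, zero at the start; "ft_torque": the same for the moment, N m; "finger_gap": finger opening in m.
Only numpy, scipy, OpenCV 4.12 (cv2) and the standard library are available. Lean on these libraries where they do the work, as an engineer would, in place of code of your own. Each camera call takes 0.05 s, during which the arm holds its last target.

## Working session

There is one attempt and no reset: what is moved stays moved. The work goes in short steps, Python scripts to look and compute and a tool call to move; the robot and the scene stay as the last step left them, time stands still between calls to the robot, and variables do not carry over. Pictures are saved under pics/ and viewed, and the job is handed in when it is done.

Besides the shell and the picture viewer there is one more tool, called by a JSON object that holds its "name" and its "arguments". carry_out: Moves the arm, as the interface text tells. Its arguments: {"type":"object","properties":{"motion":{"type":"array"},"force":{"type":"number"}},"required":["motion"]}

```bash
mkdir -p pics; python3 - <<'E'
from workcell import get_state, eyes, env
import cv2
s=get_state(); print(s)
for n in ("scene","top"):
    cv2.imwrite(f"pics/{n}0.png",eyes.read_camera(n)); c=eyes.calibration(n); print(n,c)
E
```

```text
{'clock': 0.0, 'joint_pos': array([1.11942616e+00, 3.13978641e-01, 4.49754908e-02, 1.30363174e+00,
       3.70155822e-06, 1.43117342e+00]), 'qvel': array([ 0.00072987,  0.00069435, -0.00113505,  0.00034099, -0.00016511,
        0.00121729]), 'tau': array([ 7.99222516e-05, -4.80630577e+01,  2.98533279e+01,  1.92186580e-02,
        3.46472495e-05,  3.96223982e-06]), 'tcp_pos': array([0.17629364, 0.54708612, 0.40381956]), 'orientation': array([-2.69479440e-04,  1.55243130e-01,  9.87875865e-01, -8.78900059e-04]), 'wrist_force': array([0.61358561, 0.28535297, 0.28609201]), 'ft_torque': array([-0.00035711, -0.02379968, -0.00090195]), 'finger_gap': 0.08542867901689905}
scene {'K': array([[486.65526969,   0.        , 319.0348478 ],
       [  0.        , 486.65526969, 236.65443727],
       [  0.        ,   0.        ,   1.        ]]), 'camera_from_world': array([[ 0.80804046, -0.58878997,  0.0199247 , -0.49789944],
       [ 0.39683373,  0.56897852,  0.72026831, -0.23674992],
       [-0.43542348, -0.57409914,  0.69340938, -1.07752832],
       [ 0.        ,  0.        ,  0.        ,  1.        ]])}
top {'K': array([[433.41410761,   0.        , 322.21758331],
       [  0.        , 433.41410761, 227.35312907],
       [  0.        ,   0.        ,   1.        ]]), 'camera_from_world': array([[ 0.01866567, -0.99981081,  0.00547141, -0.11271524],
       [ 0.98676149,  0.01930326,  0.16102527, -0.5333727 ],
       [-0.16110042,  0.00239333,  0.98693512, -1.08161398],
       [ 0.        ,  0.        ,  0.        ,  1.        ]])}
```

View pics/scene0.png

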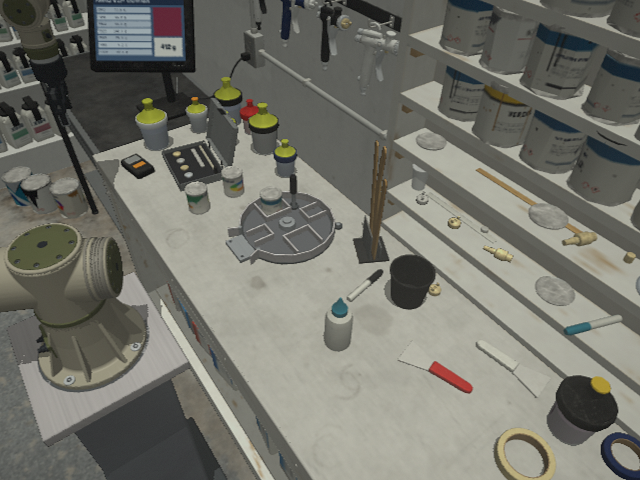

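View pics/top0.png

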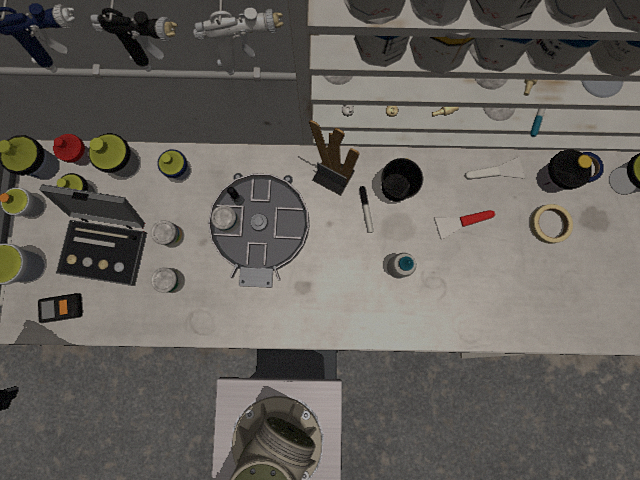

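```bash
cat > h.py <<'E'
import numpy as np, cv2
from workcell import get_state, eyes, env
def ray(c,u,v):
    K=c["K"];T=c["camera_from_world"];R=T[:3,:3];o=-R.T@T[:3,3]
    d=np.array([(u-K[0,2])/K[0,0],-(v-K[1,2])/K[1,1],-1.]);return o,R.T@d
def at(c,u,v,z):
    o,d=ray(c,u,v);return (o+d*(z-o[2])/d[2])
def proj(c,p):
    T=c["camera_from_world"];q=T[:3,:3]@np.asarray(p)+T[:3,3];K=c["K"]
    return np.array([K[0,0]*q[0]/-q[2]+K[0,2],K[1,1]*-q[1]/-q[2]+K[1,2]])
def crop(img,x0,y0,x1,y1,s,name):
    cv2.imwrite(name,cv2.resize(img[y0:y1,x0:x1],None,fx=s,fy=s,interpolation=cv2.INTER_CUBIC))
E
python3 - <<'E'
from h import *
t=cv2.imread("pics/top0.png");s=cv2.imread("pics/scene0.png")
crop(t,140,120,360,300,3.6,"pics/tc.png");crop(s,170,130,430,310,3,"pics/sc.png")
c=eyes.calibration("top")
for n,u,v,z in [("tin near",165,280,.074),("tin far",164,232,.074),("center",259,222,.03),("handle",232,190,.126),("holder",330,182,.0)]: print(n,at(c,u,v,z))
E
```

```text
tin near [0.39107855 0.28350551 0.074     ]
tin far [0.51083196 0.29524627 0.074     ]
center [0.54865275 0.064017   0.03      ]
handle [0.60980078 0.11902784 0.126     ]
holder [ 0.66906894 -0.12161183  0.        ]
```

View pics/tc.png

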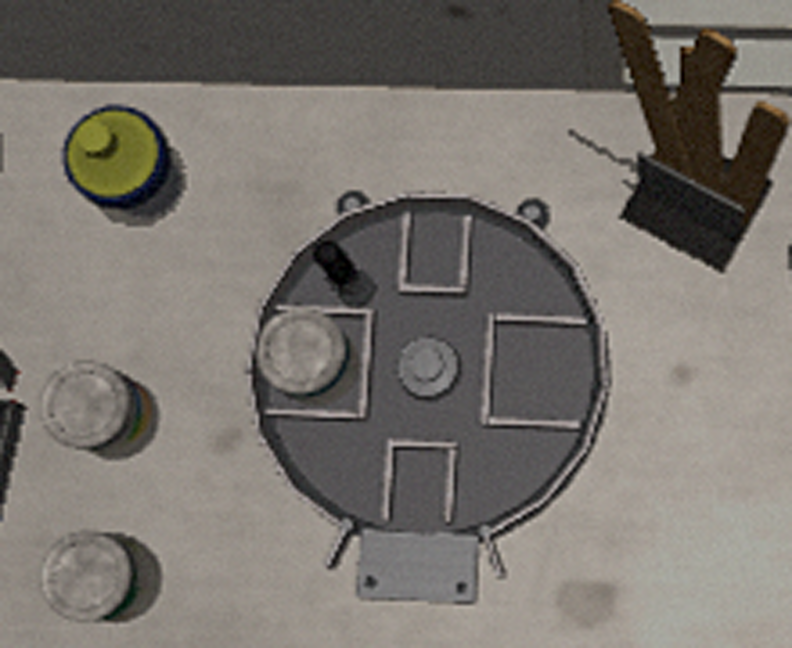

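View pics/sc.png

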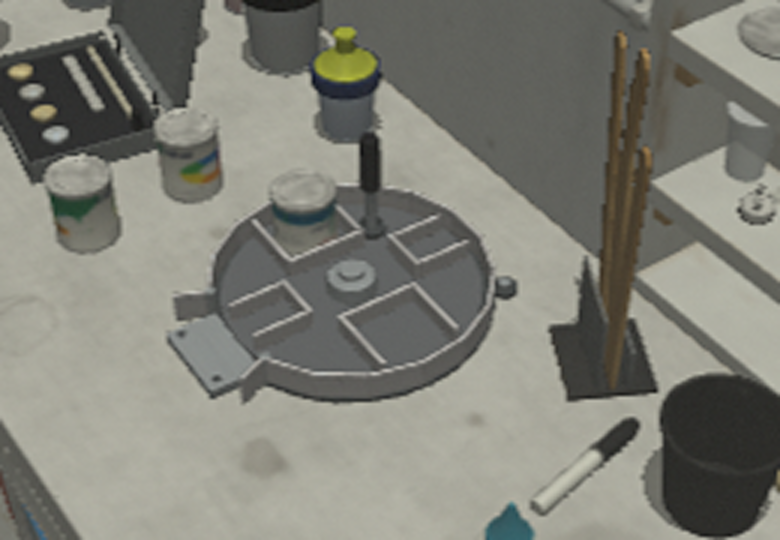

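```bash
python3 - <<'E'
from h import *
c=eyes.calibration("top");cs=eyes.calibration("scene")
P=lambda u,v,z:at(c,140+u/3.6,120+v/3.6,z)[:2]
W=lambda L,z:np.array([P(u,v,z) for u,v in L])
e=W([(490,317),(485,421),(588,320),(580,426)],.034);lo=W([(392,446),(455,447)],.034);up=W([(401,290),(466,293)],.034);fu=W([(372,312),(366,415)],.034)
print("c narrow",(lo.mean(0)+up.mean(0))/2,"c wide",(e[:2].mean(0)+fu.mean(0))/2)
ang=lambda d:np.degrees(np.arctan2(d[1],d[0]))
print("empty dir",ang(e[0:2].mean(0)-fu.mean(0)),ang(up.mean(0)-lo.mean(0))-90)
lip=W([(362,533),(478,535),(357,599),(476,603)],.012);print(lip, ang(lip[2:].mean(0)-lip[:2].mean(0)),ang(lip[0]-lip[1])+90,ang(lip[2]-lip[3])+90)
cen=(lo.mean(0)+up.mean(0)+e[:2].mean(0)+fu.mean(0))/4
print(cen,"gate dir from lip",ang(lip.mean(0)-cen),np.linalg.norm(lip[2:].mean(0)-cen))
print("hub",P(429,366,.04))
# handle top from both views
h=P(326,252,.126);print("handle",h,ang(h-cen),np.linalg.norm(h-cen)); print("sc",at(cs,170+370/3,130+136/3,.126))
print("tin",P(87,574,.074))
# sticks tops, holder
cs_=[(620,38),(643,55),(645,152)]
for (a,b),(u,v) in zip([(628,5),(717,40),(770,110)],cs_):
    o1,d1=ray(c,140+a/3.6,120+b/3.6);o2,d2=ray(cs,170+u/3,130+v/3)
    A=np.array([d1,-d2]).T;x=np.linalg.lstsq(A,o2-o1,rcond=None)[0];print(o1+d1*x[0],o2+d2*x[1])
print("holder",W([(622,215),(722,270),(770,180)],0))
E
```

```text
c narrow [0.54709837 0.06329507] c wide [0.54886834 0.06357392]
empty dir -91.57007776918906 -91.22260728154998
[[0.42807155 0.10986714]
 [0.42822622 0.02524026]
 [0.38030596 0.11114895]
 [0.37905532 0.02486832]] 179.4622203709698 180.10471381705506 179.16955993245432
[0.54798336 0.06343449] gate dir from lip 178.27186204617888 0.1683648628399473
hub [0.54781292 0.06216244]
handle [0.60973035 0.12253974] 43.74774896087499 0.08547585018609592
sc [0.61498831 0.12172805 0.126     ]
tin [0.39240207 0.28566555]
[ 0.71529607 -0.08161237  0.3027042 ] [ 0.71522261 -0.08156681  0.30267401]
[ 0.68642523 -0.13225977  0.32456261] [ 0.68905186 -0.13391776  0.32567968]
[ 0.66703099 -0.1666219   0.26541515] [ 0.6695376  -0.16818098  0.26641495]
holder [[ 0.67456383 -0.07420966]
 [ 0.63304773 -0.15102149]
 [ 0.70451526 -0.18696466]]
```

{"name": "carry_out", "arguments": {"motion": [{"jaw": 1, "tx": -4.53, "ty": -2.27}, {"jaw": 1, "tx": -4.53, "ty": -2.27}, {"jaw": 1, "tx": -4.53, "ty": -2.27}, {"jaw": 1, "tx": -4.53, "ty": -2.27}, {"jaw": 1, "tx": -4.53, "ty": -2.27}, {"jaw": 1, "tx": -4.53, "ty": -2.27}, {"jaw": 1, "tx": -4.53, "ty": -2.27}, {"jaw": 1, "tx": -4.53, "ty": -2.27}, {"jaw": 1, "tx": -4.53, "ty": -2.27}, {"jaw": 1, "tx": -4.53, "ty": -2.27}, {"jaw": 1, "tx": -4.53, "ty": -2.27}, {"jaw": 1, "tx": -4.53, "ty": -2.27}, {"jaw": 1}], "force": 30}}

```text
invalid input at $.motion[0]: expected keys jaw, tx, ty, tz, wx, wy, wz
```

```bash
python3 - <<'E'
from h import *
s=get_state();c=eyes.calibration("wrist");im=eyes.read_camera("wrist");cv2.imwrite("pics/w1.png",im);np.save("w1.npy",c)
print(s["tcp_pos"],s["orientation"],s["joint_pos"],s["clock"]);
print(c)
for p in [(.61,.1215,.126),(.548,.063,.034)]: print(proj(c,p))
E
```

```text
[0.17632937 0.54711276 0.40389173] [-2.53157374e-04  1.55276903e-01  9.87870641e-01 -7.84494847e-04] [1.11938481e+00 3.13931444e-01 4.50862786e-02 1.30359959e+00
 2.74448603e-05 1.43120039e+00] 0.1
{'K': array([[361.15447148,   0.        , 316.36554002],
       [  0.        , 361.15447148, 232.97061284],
       [  0.        ,   0.        ,   1.        ]]), 'camera_from_world': array([[ 0.30631644,  0.95192624, -0.0025833 , -0.57303392],
       [-0.90308981,  0.28974135, -0.31698384,  0.04188807],
       [-0.30099674,  0.09943031,  0.94842742, -0.38121393],
       [ 0.        ,  0.        ,  0.        ,  1.        ]])}
[ 90.5833184  661.22586801]
[ 70.71836929 549.93093957]
```

View pics/w1.png

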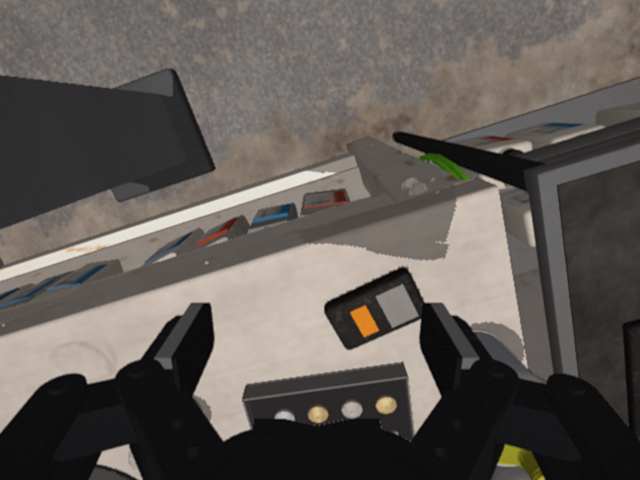

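{"name": "carry_out", "arguments": {"motion": [{"jaw": 1, "tx": -4.53, "ty": -2.27, "tz": 0, "wx": 0, "wy": 0, "wz": 0}, {"jaw": 1, "tx": -4.53, "ty": -2.27, "tz": 0, "wx": 0, "wy": 0, "wz": 0}, {"jaw": 1, "tx": -4.53, "ty": -2.27, "tz": 0, "wx": 0, "wy": 0, "wz": 0}, {"jaw": 1, "tx": -4.53, "ty": -2.27, "tz": 0, "wx": 0, "wy": 0, "wz": 0}, {"jaw": 1, "tx": -4.53, "ty": -2.27, "tz": 0, "wx": 0, "wy": 0, "wz": 0}, {"jaw": 1, "tx": -4.53, "ty": -2.27, "tz": 0, "wx": 0, "wy": 0, "wz": 0}, {"jaw": 1, "tx": -4.53, "ty": -2.27, "tz": 0, "wx": 0, "wy": 0, "wz": 0}, {"jaw": 1, "tx": -4.53, "ty": -2.27, "tz": 0, "wx": 0, "wy": 0, "wz": 0}, {"jaw": 1, "tx": -4.53, "ty": -2.27, "tz": 0, "wx": 0, "wy": 0, "wz": 0}, {"jaw": 1, "tx": -4.53, "ty": -2.27, "tz": 0, "wx": 0, "wy": 0, "wz": 0}, {"jaw": 1, "tx": -4.53, "ty": -2.27, "tz": 0, "wx": 0, "wy": 0, "wz": 0}, {"jaw": 1, "tx": -4.53, "ty": -2.27, "tz": 0, "wx": 0, "wy": 0, "wz": 0}, {"jaw": 1, "tx": 0, "ty": 0, "tz": 0, "wx": 0, "wy": 0, "wz": 0}], "force": 30}}

```text
clock: 1.78
tcp_pos: [0.6124, 0.1184, 0.4034]
orientation: [-0.0, 0.158, 0.988, -0.0]
wrist_force: [-0.3, 1.4, -0.7]
finger_gap: 0.0854
```

```bash
python3 - <<'E'
from h import *
s=get_state();c=eyes.calibration("wrist");im=eyes.read_camera("wrist");cv2.imwrite("pics/w1b.png",im)
print(s["tcp_pos"],s["orientation"],s["joint_pos"],s["clock"]);
for p in [(.61,.1215,.126),(.548,.063,.034),(.392,.2857,.074)]: print(proj(c,p))
E
```

```text
[0.61235978 0.11841682 0.40335681] [-2.51419993e-04  1.57509867e-01  9.87517347e-01 -2.60675926e-04] [ 6.24815457e-02  4.11095166e-01  1.84442245e-01  1.34474816e+00
 -3.98658287e-04  3.78818755e-01] 1.775
[321.08700523 227.35925349]
[239.07364863 155.10761168]
[ 462.93780405 -190.62410026]
```

View pics/w1b.png

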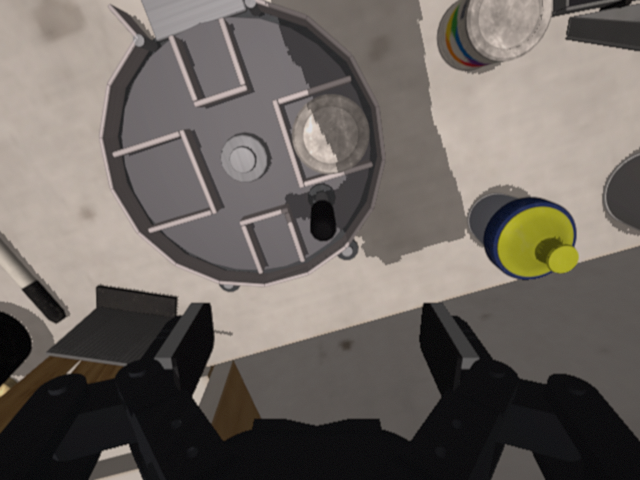

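{"name": "carry_out", "arguments": {"motion": [{"jaw": 1, "tx": 0.3, "ty": 0.2, "tz": 2, "wx": 0, "wy": 0, "wz": 0}, {"jaw": 1, "tx": 0, "ty": 0, "tz": 3.5, "wx": 0, "wy": 0, "wz": 0}, {"jaw": 1, "tx": 0, "ty": 0, "tz": 3.5, "wx": 0, "wy": 0, "wz": 0}, {"jaw": 1, "tx": 0, "ty": 0, "tz": 3.5, "wx": 0, "wy": 0, "wz": 0}, {"jaw": 1, "tx": 0, "ty": 0, "tz": 2.1, "wx": 0, "wy": 0, "wz": 0}, {"jaw": -1, "tx": 0, "ty": 0, "tz": 0, "wx": 0, "wy": 0, "wz": 0}, {"jaw": -1, "tx": 0, "ty": 0, "tz": 0, "wx": 0, "wy": 0, "wz": 0}, {"jaw": -1, "tx": 0, "ty": 0, "tz": 0, "wx": 0, "wy": 0, "wz": 0}, {"jaw": -1, "tx": 0, "ty": 0, "tz": 0, "wx": 0, "wy": 0, "wz": 0}, {"jaw": -1, "tx": 0, "ty": 0, "tz": 0, "wx": 0, "wy": 0, "wz": 0}, {"jaw": -1, "tx": 0, "ty": 0, "tz": 0, "wx": 0, "wy": 0, "wz": 0}, {"jaw": -1, "tx": 0, "ty": 0, "tz": 0, "wx": 0, "wy": 0, "wz": 0}, {"jaw": -1, "tx": 0, "ty": 0, "tz": 0, "wx": 0, "wy": 0, "wz": 0}], "force": 30}}

```text
clock: 3.45
tcp_pos: [0.6084, 0.1242, 0.2601]
orientation: [0.001, 0.155, 0.988, 0.0]
wrist_force: [-0.7, 0.7, 5.9]
finger_gap: 0.0193
```

```bash
python3 - <<'E'
from h import *
s=get_state();t=eyes.read_camera("top");crop(t,140,120,360,300,3.6,"pics/t2.png");sc=eyes.read_camera("scene");crop(sc,170,130,430,310,3,"pics/s2.png")
print(s["tcp_pos"],s["orientation"],s["finger_gap"],s["wrist_force"])
E
```

```text
[0.6083879  0.12417396 0.26012663] [1.05262282e-03 1.55249838e-01 9.87874596e-01 4.03307274e-04] 0.019284556623485216 [-0.68970498  0.65838313  5.89155008]
```

View pics/s2.png

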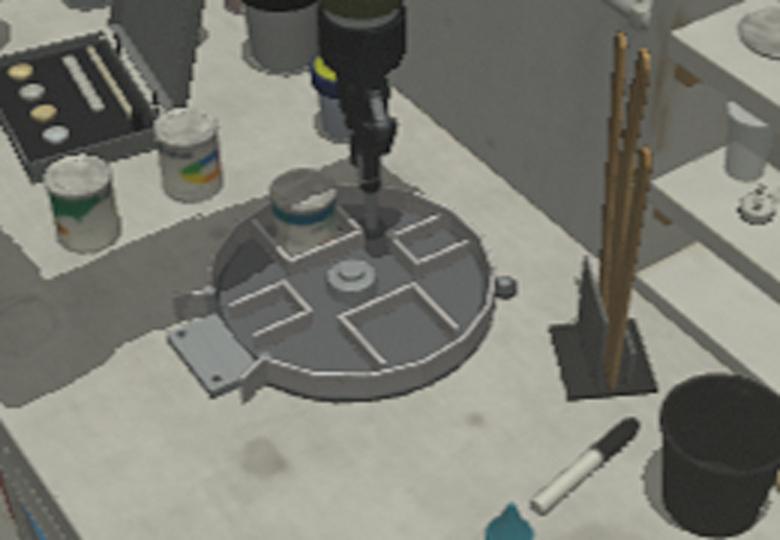

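{"name": "carry_out", "arguments": {"motion": [{"jaw": -1, "tx": -0.635, "ty": -0.365, "tz": 0, "wx": 0, "wy": 0, "wz": 0}, {"jaw": -1, "tx": -0.6, "ty": -0.42, "tz": 0, "wx": 0, "wy": 0, "wz": 0}, {"jaw": -1, "tx": -0.56, "ty": -0.47, "tz": 0, "wx": 0, "wy": 0, "wz": 0}, {"jaw": -1, "tx": -0.52, "ty": -0.52, "tz": 0, "wx": 0, "wy": 0, "wz": 0}, {"jaw": -1, "tx": -0.47, "ty": -0.56, "tz": 0, "wx": 0, "wy": 0, "wz": 0}, {"jaw": -1, "tx": -0.42, "ty": -0.6, "tz": 0, "wx": 0, "wy": 0, "wz": 0}, {"jaw": -1, "tx": -0.37, "ty": -0.635, "tz": 0, "wx": 0, "wy": 0, "wz": 0}, {"jaw": -1, "tx": -0.31, "ty": -0.665, "tz": 0, "wx": 0, "wy": 0, "wz": 0}, {"jaw": -1, "tx": -0.25, "ty": -0.69, "tz": 0, "wx": 0, "wy": 0, "wz": 0}, {"jaw": -1, "tx": -0.19, "ty": -0.71, "tz": 0, "wx": 0, "wy": 0, "wz": 0}], "force": 30}}

```text
clock: 4.8
tcp_pos: [0.6354, 0.058, 0.2602]
orientation: [0.005, 0.155, 0.988, 0.002]
wrist_force: [9.1, 6.2, -3.7]
finger_gap: 0.0192
```

{"name": "carry_out", "arguments": {"motion": [{"jaw": -1, "tx": -0.13, "ty": -0.72, "tz": 0, "wx": 0, "wy": 0, "wz": 0}, {"jaw": -1, "tx": -0.065, "ty": -0.73, "tz": 0, "wx": 0, "wy": 0, "wz": 0}, {"jaw": -1, "tx": 0, "ty": -0.735, "tz": 0, "wx": 0, "wy": 0, "wz": 0}, {"jaw": -1, "tx": 0.06, "ty": -0.73, "tz": 0, "wx": 0, "wy": 0, "wz": 0}, {"jaw": -1, "tx": 0.125, "ty": -0.72, "tz": 0, "wx": 0, "wy": 0, "wz": 0}, {"jaw": -1, "tx": 0.19, "ty": -0.71, "tz": 0, "wx": 0, "wy": 0, "wz": 0}, {"jaw": -1, "tx": 0.25, "ty": -0.69, "tz": 0, "wx": 0, "wy": 0, "wz": 0}, {"jaw": -1, "tx": 0.31, "ty": -0.665, "tz": 0, "wx": 0, "wy": 0, "wz": 0}, {"jaw": -1, "tx": 0, "ty": 0, "tz": 0, "wx": 0, "wy": 0, "wz": 0}, {"jaw": -1, "tx": 0, "ty": 0, "tz": 0, "wx": 0, "wy": 0, "wz": 0}], "force": 30}}

```text
clock: 6.05
tcp_pos: [0.6089, 0.005, 0.2602]
orientation: [0.003, 0.156, 0.988, 0.0]
wrist_force: [5.1, 1.3, 3.3]
finger_gap: 0.0189
```

```bash
python3 - <<'E'
from h import *
t=eyes.read_camera("top");crop(t,200,150,320,300,5,"pics/t3.png");cv2.imwrite("pics/t3f.png",t)
E
```

```text
(no output)
```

View pics/t3.png

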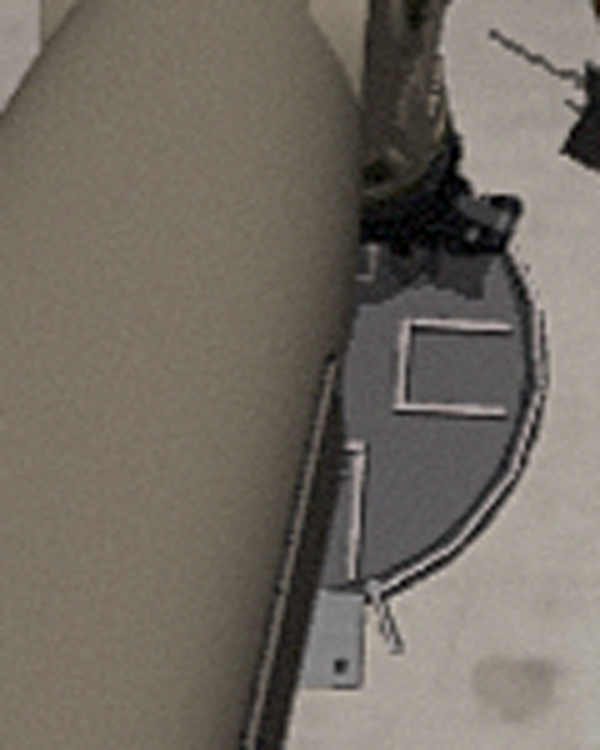

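{"name": "carry_out", "arguments": {"motion": [{"jaw": 1, "tx": 0, "ty": 0, "tz": 0, "wx": 0, "wy": 0, "wz": 0}, {"jaw": 1, "tx": 0, "ty": 0, "tz": 0, "wx": 0, "wy": 0, "wz": 0}, {"jaw": 1, "tx": 0, "ty": 0, "tz": 0, "wx": 0, "wy": 0, "wz": 0}, {"jaw": 1, "tx": 0, "ty": 0, "tz": 0, "wx": 0, "wy": 0, "wz": 0}, {"jaw": 1, "tx": 0, "ty": 0, "tz": -2, "wx": 0, "wy": 0, "wz": 0}, {"jaw": 1, "tx": 0, "ty": 0, "tz": -4, "wx": 0, "wy": 0, "wz": 0}, {"jaw": 1, "tx": 0, "ty": 0, "tz": -4, "wx": 0, "wy": 0, "wz": 0}, {"jaw": 1, "tx": 0, "ty": 0, "tz": -4, "wx": 0, "wy": 0, "wz": 0}, {"jaw": 1, "tx": 4.18, "ty": 2.87, "tz": 0, "wx": 0, "wy": 0, "wz": 0}, {"jaw": 1, "tx": 4.18, "ty": 2.87, "tz": 0, "wx": 0, "wy": 0, "wz": 0}, {"jaw": 1, "tx": 4.18, "ty": 2.87, "tz": 0, "wx": 0, "wy": 0, "wz": 0}, {"jaw": 1, "tx": 4.18, "ty": 2.87, "tz": 0, "wx": 0, "wy": 0, "wz": 0}, {"jaw": 1, "tx": 4.18, "ty": 2.87, "tz": 0, "wx": 0, "wy": 0, "wz": 0}, {"jaw": 1, "tx": 4.18, "ty": 2.87, "tz": 0, "wx": 0, "wy": 0, "wz": 0}, {"jaw": 1, "tx": 4.18, "ty": 2.87, "tz": 0, "wx": 0, "wy": 0, "wz": 0}, {"jaw": 1, "tx": 0, "ty": 0, "tz": 0, "wx": 0, "wy": 0, "wz": 10.4}, {"jaw": 1, "tx": 0, "ty": 0, "tz": 0, "wx": 0, "wy": 0, "wz": 10.4}, {"jaw": 1, "tx": 0, "ty": 0, "tz": 0, "wx": 0, "wy": 0, "wz": 10.4}, {"jaw": 1, "tx": 0, "ty": 0, "tz": 0, "wx": 0, "wy": 0, "wz": 10.4}, {"jaw": 1, "tx": 0, "ty": 0, "tz": 0, "wx": 0, "wy": 0, "wz": 10.4}]}}

```text
clock: 8.6
tcp_pos: [0.3903, 0.2861, 0.3987]
orientation: [-0.0, 0.575, 0.818, -0.0]
wrist_force: [-0.6, -0.0, 0.1]
finger_gap: 0.0855
```

```bash
python3 - <<'E'
from h import *
s=get_state();t=eyes.read_camera("top");crop(t,190,150,350,300,5,"pics/t4.png");sc=eyes.read_camera("scene");crop(sc,220,160,350,270,6,"pics/s4.png")
c=eyes.calibration("wrist");w=eyes.read_camera("wrist");cv2.imwrite("pics/w4.png",w)
print(s["tcp_pos"],s["orientation"],s["joint_pos"],s["clock"])
print(proj(c,(.392,.2857,.074)))
np.savez("w4.npz",K=c["K"],T=c["camera_from_world"])
E
```

```text
[0.39031079 0.28614637 0.39867664] [-4.94575871e-05  5.74997767e-01  8.18154973e-01 -7.35204098e-05] [ 4.66544877e-01  1.39412263e-01 -1.92060813e-01  1.23949957e+00
  1.77839825e-05  1.69174772e+00] 8.6
[318.60192908 214.04857346]
```

View pics/t4.png

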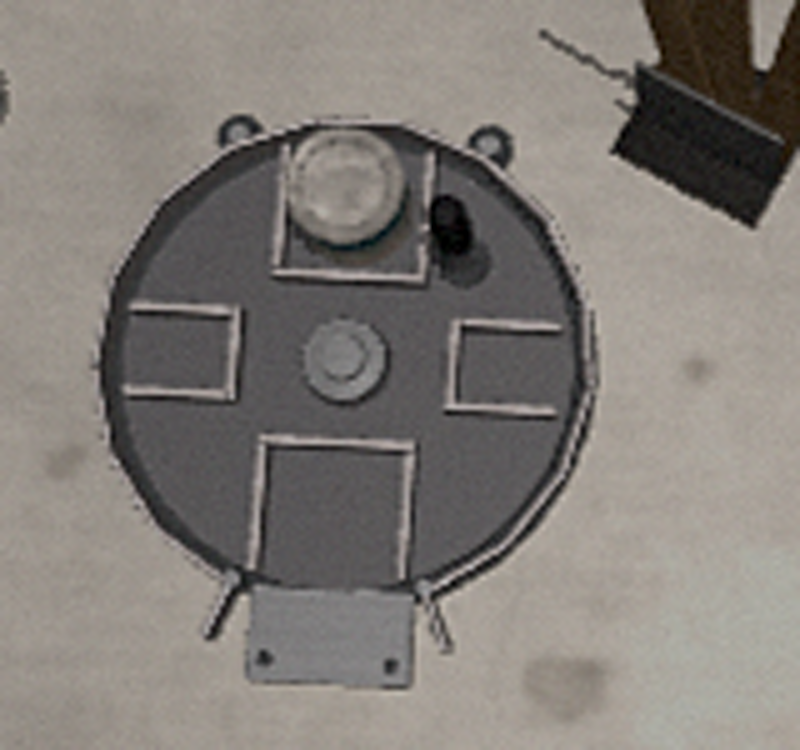

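View pics/s4.png

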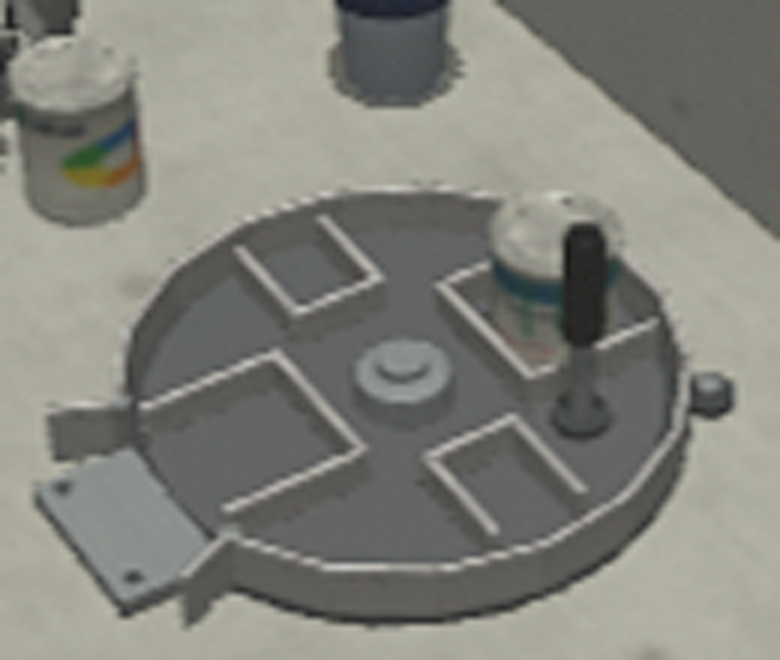

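View pics/w4.png

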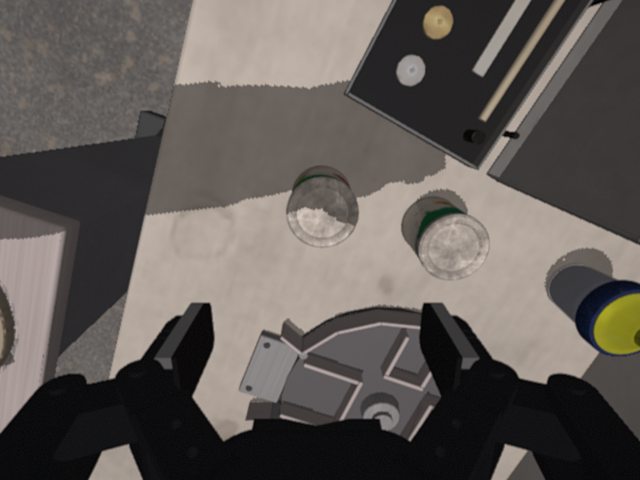

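```bash
python3 - <<'E'
from h import *
c=eyes.calibration("top")
P=lambda u,v,z:at(c,190+(u+.0)/5,150+v/5,z)[:2]
W=lambda L,z:np.array([P(u,v,z) for u,v in L])
ang=lambda d:np.degrees(np.arctan2(d[1],d[0]))%360
e=W([(262,440),(412,446),(252,570),(404,577)],.034);f=W([(276,273),(426,281)],.034)
n1=W([(237,310),(231,397)],.034);n2=W([(456,323),(450,408)],.034)
hub=P(344,358,.04); cen=np.mean([e[:2].mean(0),f.mean(0),n1.mean(0),n2.mean(0)],0)
print("cen",cen,hub,"bay dir",ang(e[:2].mean(0)-f.mean(0)),ang(n1.mean(0)-n2.mean(0))+90, ang(e[:2].mean(0)-cen))
print("walls",ang(e[2]-e[0]),ang(e[3]-e[1]))
lip=W([(250,590),(413,592),(246,681),(411,687)],.012); g=W([(235,580),(425,590)],.033); ch=W([(208,635),(448,648)],.033)
bo=W([(240,118),(490,145)],.03)
bolts=W([(265,657),(391,666)],.012)
print("lip",lip.mean(0),ang(lip.mean(0)-cen),"gate",ang(g.mean(0)-cen),ang(g[0]-g[1])+90,np.linalg.norm(g[0]-g[1]),"cheek",ang(ch.mean(0)-cen),ang(ch[0]-ch[1])+90,"bolt",ang(bolts.mean(0)-cen),ang(bolts[0]-bolts[1])+90)
# scene
cs=eyes.calibration("scene");S=lambda u,v,z:at(cs,220+u/6,160+v/6,z)[:2]
e=np.array([S(278,353,.034),S(362,450,.034),S(140,407,.034),S(228,510,.034)]);f=np.array([S(440,288,.034),S(533,374,.034)])
n1=np.array([S(300,313,.034),S(380,277,.034)]);n2=np.array([S(430,458,.034),S(514,417,.034)])
cen2=np.mean([e[:2].mean(0),f.mean(0),n1.mean(0),n2.mean(0)],0)
print("scene cen",cen2,ang(e[:2].mean(0)-f.mean(0)),ang(n1.mean(0)-n2.mean(0))+90)
g=np.array([S(128,403,.033),S(230,530,.033)]);lip=np.array([S(37,488,.012),S(125,612,.012),S(62,485,.012)]);bl=np.array([S(63,487,.012),S(132,577,.012)])
print("gate",ang(g.mean(0)-cen2),ang(g[0]-g[1])+90,np.linalg.norm(g[0]-g[1]),"lip",ang(lip[:2].mean(0)-cen2),ang(lip[0]-lip[1])+90,"bolt",ang(bl.mean(0)-cen2),ang(bl[0]-bl[1])+90)
print("empty c",cen2,e.mean(0))
# tin
w=np.load("w4.npz");cw={"K":w["K"],"camera_from_world":w["T"]}
print("tin wrist",at(cw,323,211,.074),"scene",at(cs,170+80/3,130+174/3,.074))
E
```

```text
cen [0.54825695 0.06409406] [0.54797058 0.06312512] bay dir 177.6689147364722 177.94019817227098 177.8575727517051
walls 178.40604098507762 178.6642850907606
lip [0.40426703 0.06827037] 178.33864767592766 gate 178.90418640073628 178.08529760477973 0.098217882356497 cheek 179.20664022640884 178.00269596835386 bolt 178.28466419907224 177.028585485826
scene cen [0.55401063 0.06300988] 177.85576574012364 177.9979891395421
gate 178.72137135956316 177.63423625937747 0.09515988262879765 lip 179.58588361059412 176.51864286826984 bolt 177.6804349946202 177.88824382386093
empty c [0.55401063 0.06300988] [0.4750834  0.06602916]
tin wrist [0.39455465 0.28947074 0.074     ] scene [0.39763705 0.28453442 0.074     ]
```

```bash
python3 - <<'E'
from h import *
crop(cv2.imread("pics/w4.png"),270,140,520,310,3.2,"pics/w4c.png")
E
```

```text
(no output)
```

View pics/w4c.png

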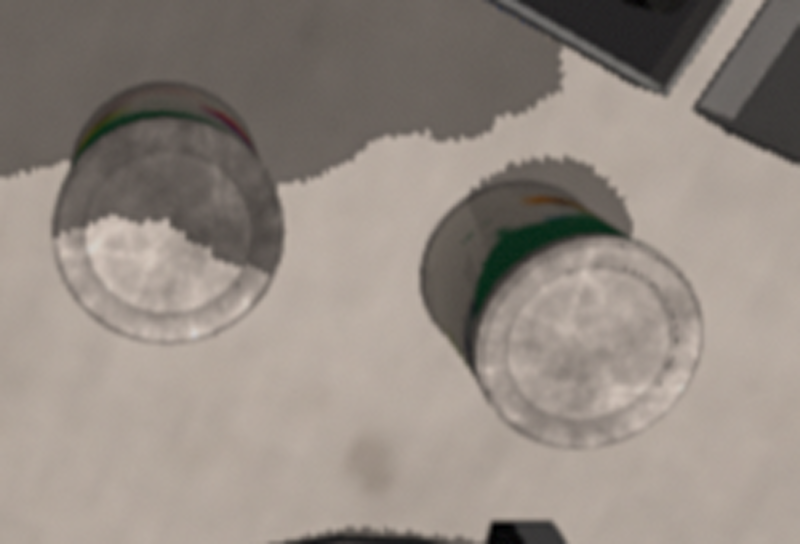

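```bash
python3 - <<'E'
from h import *
w=np.load("w4.npz");cw={"K":w["K"],"camera_from_world":w["T"]}
print("tin wrist",at(cw,322.7,212,.074), at(cw,270+588/3.2,140+340/3.2,.074), "hub?")
R=cw["camera_from_world"];print(R)
E
```

```text
tin wrist [0.39462204 0.28856783 0.074     ] [0.51236716 0.29895743 0.074     ] hub?
[[ 9.38827985e-01  3.44386143e-01 -4.44973348e-04 -4.64490971e-01]
 [-3.26664673e-01  8.90107015e-01 -3.17804488e-01 -8.67609180e-02]
 [-1.09051388e-01  2.98509105e-01  9.48156163e-01 -4.17559094e-01]
 [ 0.00000000e+00  0.00000000e+00  0.00000000e+00  1.00000000e+00]]
```

{"name": "carry_out", "arguments": {"motion": [{"jaw": 1, "tx": -0.05, "ty": 0.4, "tz": 2, "wx": 0, "wy": 0, "wz": 0}, {"jaw": 1, "tx": 0, "ty": 0, "tz": 4, "wx": 0, "wy": 0, "wz": 0}, {"jaw": 1, "tx": 0, "ty": 0, "tz": 4, "wx": 0, "wy": 0, "wz": 0}, {"jaw": 1, "tx": 0, "ty": 0, "tz": 4, "wx": 0, "wy": 0, "wz": 0}, {"jaw": 1, "tx": 0, "ty": 0, "tz": 3, "wx": 0, "wy": 0, "wz": 0}, {"jaw": 1, "tx": 0, "ty": 0, "tz": 2, "wx": 0, "wy": 0, "wz": 0}, {"jaw": 1, "tx": 0, "ty": 0, "tz": 0, "wx": 0, "wy": 0, "wz": 0}], "force": 40}}

```text
clock: 9.62
tcp_pos: [0.3936, 0.2867, 0.2073]
orientation: [-0.001, 0.572, 0.821, -0.002]
wrist_force: [-0.9, 0.3, -0.1]
finger_gap: 0.0851
```

```bash
python3 - <<'E'
from h import *
s=get_state();c=eyes.calibration("wrist");w=eyes.read_camera("wrist");cv2.imwrite("pics/w5.png",w)
print(s["tcp_pos"],s["orientation"],s["wrist_force"])
print(proj(c,(s["tcp_pos"][0],s["tcp_pos"][1],.074)))
np.savez("w5.npz",K=c["K"],T=c["camera_from_world"])
E
```

```text
[0.39357762 0.28665282 0.20731879] [-0.00088404  0.57155997  0.82055831 -0.00157144] [-0.88455613  0.34638966 -0.06436885]
[318.93720066 361.72486971]
```

View pics/w5.png

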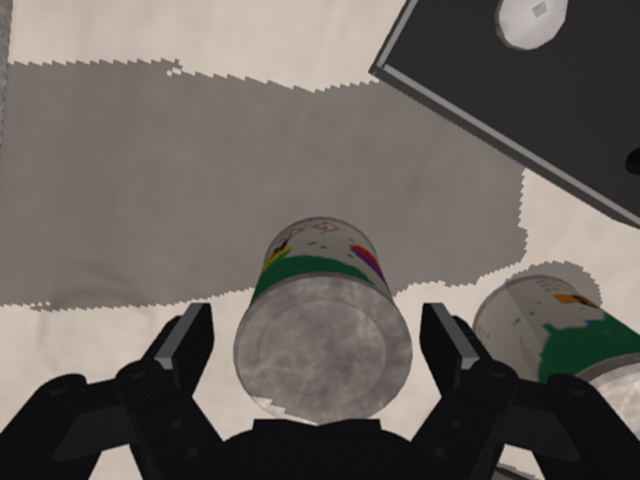

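```bash
python3 - <<'E'
from h import *
w=np.load("w5.npz");c={"K":w["K"],"camera_from_world":w["T"]}
from scipy.spatial.transform import Rotation as Ro
for p in [(.3936,.2867),(.3925,.289),(.392,.291)]:
    a=np.linspace(0,2*np.pi,73);q=np.array([proj(c,(p[0]+.031*np.cos(t),p[1]+.031*np.sin(t),.074)) for t in a])
    print(p,q[:,0].min(),q[:,0].max(),q[:,1].min(),q[:,1].max())
crop(cv2.imread("pics/w5.png"),220,210,430,440,2.6,"pics/w5c.png")
E
```

```text
(0.3936, 0.2867) 227.8945682668463 410.4160079438668 279.0902284258168 431.93258501071114
(0.3925, 0.289) 226.61321552817358 410.34698053965815 271.6867803387066 426.5677693049664
(0.392, 0.291) 226.80165267415404 411.52938057884137 265.6352185938455 422.19315648220936
```

View pics/w5c.png

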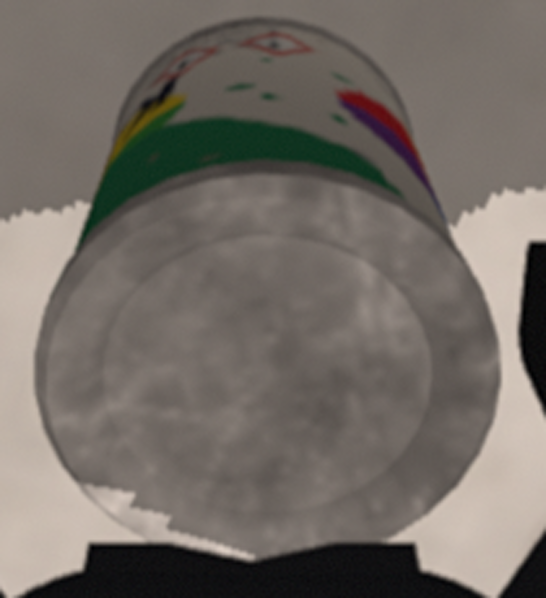

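{"name": "carry_out", "arguments": {"motion": [{"jaw": 1, "tx": 0.2, "ty": 0.1, "tz": 0, "wx": 0, "wy": 0, "wz": 0}, {"jaw": 1, "tx": 0, "ty": 0, "tz": 0, "wx": 0, "wy": 0, "wz": 0}, {"jaw": -1, "tx": 0, "ty": 0, "tz": 0, "wx": 0, "wy": 0, "wz": 0}, {"jaw": -1, "tx": 0, "ty": 0, "tz": 0, "wx": 0, "wy": 0, "wz": 0}, {"jaw": -1, "tx": 0, "ty": 0, "tz": 0, "wx": 0, "wy": 0, "wz": 0}, {"jaw": -1, "tx": 0, "ty": 0, "tz": 0, "wx": 0, "wy": 0, "wz": 0}, {"jaw": -1, "tx": 0, "ty": 0, "tz": 0, "wx": 0, "wy": 0, "wz": 0}, {"jaw": -1, "tx": 0, "ty": 0, "tz": 0, "wx": 0, "wy": 0, "wz": 0}], "force": 40}}

```text
clock: 10.68
tcp_pos: [0.3949, 0.2895, 0.2094]
orientation: [0.0, 0.573, 0.82, 0.001]
wrist_force: [-0.0, -0.1, 6.4]
finger_gap: 0.0613
```

{"name": "carry_out", "arguments": {"motion": [{"jaw": -1, "tx": 0, "ty": 0, "tz": -2, "wx": 0, "wy": 0, "wz": 0}, {"jaw": -1, "tx": 0, "ty": 0, "tz": -3, "wx": 0, "wy": 0, "wz": 0}, {"jaw": -1, "tx": 0, "ty": 0, "tz": -3, "wx": 0, "wy": 0, "wz": 0}, {"jaw": -1, "tx": -2.34, "ty": -0.08, "tz": 0, "wx": 0, "wy": 0, "wz": 0}, {"jaw": -1, "tx": -3, "ty": -0.1, "tz": 0, "wx": 0, "wy": 0, "wz": 0}, {"jaw": -1, "tx": -3.6, "ty": -0.13, "tz": 0, "wx": 0, "wy": 0, "wz": 0}, {"jaw": -1, "tx": -3.6, "ty": -0.13, "tz": 0, "wx": 0, "wy": 0, "wz": 0}, {"jaw": -1, "tx": -3.6, "ty": -0.13, "tz": 0, "wx": 0, "wy": 0, "wz": 0}, {"jaw": -1, "tx": -3.6, "ty": -0.13, "tz": 0, "wx": 0, "wy": 0, "wz": 0}, {"jaw": -1, "tx": -2.4, "ty": -0.08, "tz": 0, "wx": 0, "wy": 0, "wz": 0}, {"jaw": -1, "tx": -1.2, "ty": -0.03, "tz": 0, "wx": 0, "wy": 0, "wz": 0}, {"jaw": -1, "tx": 0, "ty": 0, "tz": 0, "wx": 0, "wy": 0, "wz": 0}, {"jaw": -1, "tx": 0, "ty": 0, "tz": 0, "wx": 0, "wy": 0, "wz": 0}]}}

```text
clock: 12.3
tcp_pos: [0.467, 0.068, 0.2885]
orientation: [-0.0, 0.572, 0.82, 0.0]
wrist_force: [-0.4, -0.5, -2.5]
finger_gap: 0.061
```

```bash
python3 - <<'E'
from h import *
s=get_state();c=eyes.calibration("wrist");w=eyes.read_camera("wrist");cv2.imwrite("pics/w6.png",w)
print(s["tcp_pos"],s["orientation"],s["wrist_force"],s["finger_gap"])
np.savez("w6.npz",K=c["K"],T=c["camera_from_world"])
sc=eyes.read_camera("scene");crop(sc,220,160,350,270,6,"pics/s6.png")
t=eyes.read_camera("top");crop(t,190,150,350,300,5,"pics/t6.png")
E
```

```text
[0.46702535 0.06800153 0.28853223] [-3.86853703e-04  5.72310586e-01  8.20036855e-01  3.53028363e-06] [-0.3698898  -0.5201371  -2.47838615] 0.06104937356507755
```

View pics/w6.png

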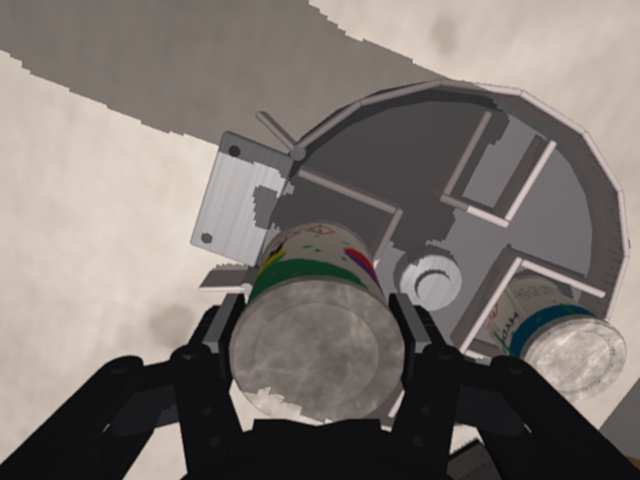

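View pics/s6.png

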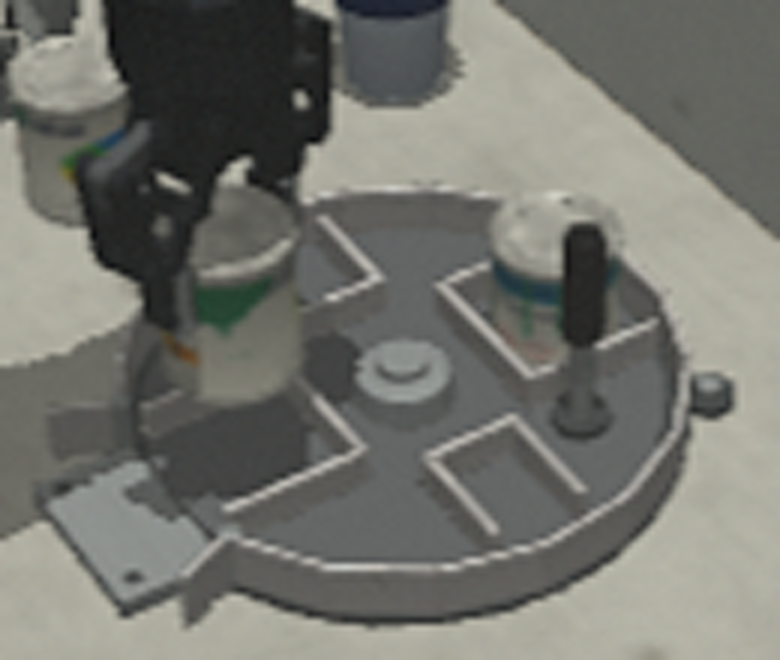

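View pics/t6.png

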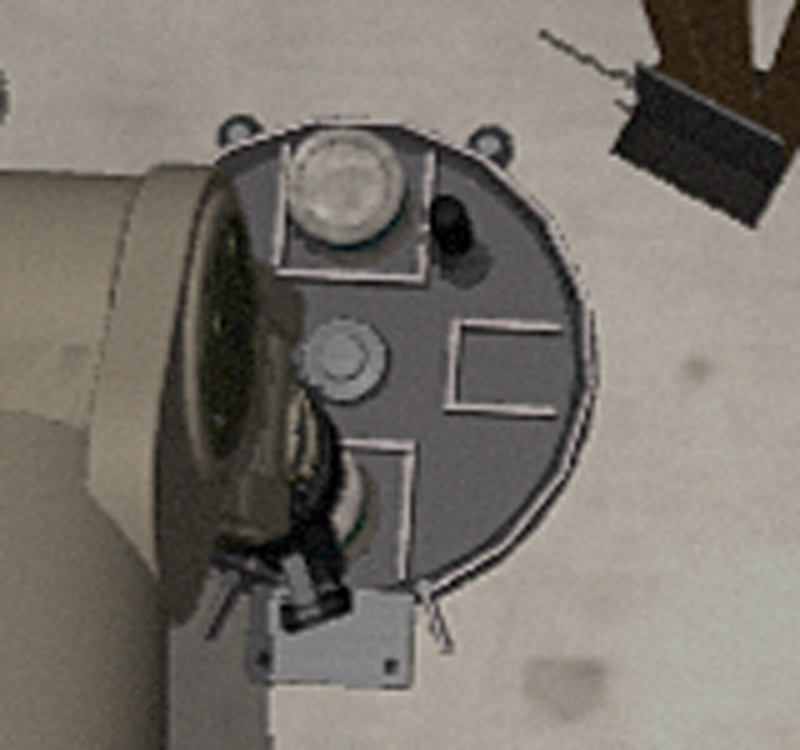

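```bash
python3 - <<'E'
from h import *
w=np.load("w6.npz");c={"K":w["K"],"camera_from_world":w["T"]}
im=cv2.imread("pics/w6.png")
u=np.array([np.cos(np.radians(178)),np.sin(np.radians(178))]);n=np.array([u[1],-u[0]]) 
for cen,col in [((.5505,.064),(0,0,255)),((.548,.0636),(0,255,0))]:
  cen=np.array(cen)
  def L(a,b,z=.034):
    cv2.line(im,tuple(int(round(16*k)) for k in proj(c,[*a,z])),tuple(int(round(16*k)) for k in proj(c,[*b,z])),col,1,cv2.LINE_AA,4)
  for r,hw in ((1,.036),(-1,.036)):
    a=cen+r*u*.047; L(a+n*hw,a-n*hw); 
    for s in (1,-1): L(a+s*n*hw,a+s*n*hw+r*u*.07)
  for r in (1,-1):
    a=cen+r*n*.055
  print(proj(c,[*cen,.04]))
s=np.array([.467,.068])
q=np.array([proj(c,(s[0]+.031*np.cos(t),s[1]+.031*np.sin(t),.074+.079)) for t in np.linspace(0,6.283,60)])
cv2.polylines(im,[q.round().astype(int)],True,(255,0,255),1)
crop(im,190,80,640,440,1.75,"pics/w6o.png")
E
```

```text
[431.69879882 290.13285057]
[428.07192646 289.47864498]
```

View pics/w6o.png

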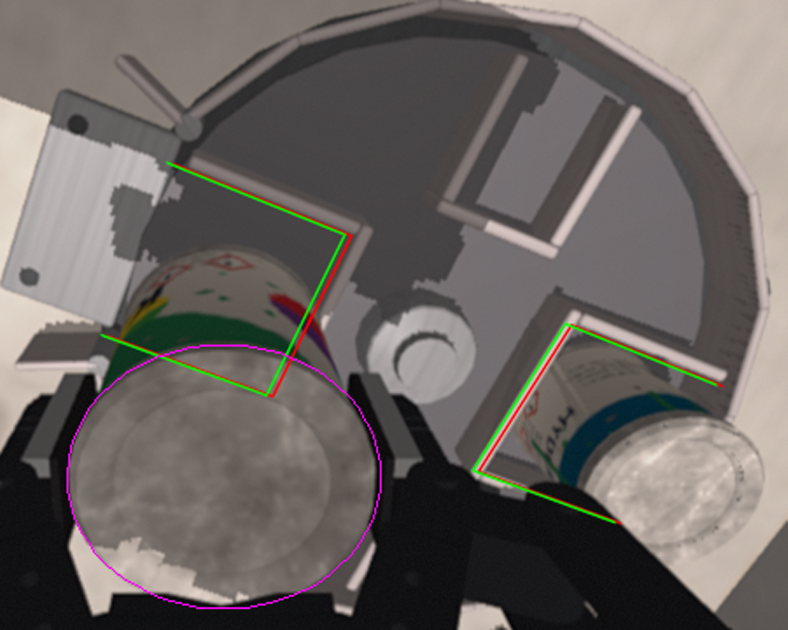

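{"name": "carry_out", "arguments": {"motion": [{"jaw": -1, "tx": 0, "ty": 0, "tz": 2, "wx": 0, "wy": 0, "wz": 0}, {"jaw": -1, "tx": 0, "ty": 0, "tz": 2, "wx": 0, "wy": 0, "wz": 0}, {"jaw": -1, "tx": 0, "ty": 0, "tz": 1, "wx": 0, "wy": 0, "wz": 0}, {"jaw": -1, "tx": 0, "ty": 0, "tz": 0.7, "wx": 0, "wy": 0, "wz": 0}, {"jaw": -1, "tx": 0, "ty": 0, "tz": 0.4, "wx": 0, "wy": 0, "wz": 0}, {"jaw": -1, "tx": 0, "ty": 0, "tz": 0.2, "wx": 0, "wy": 0, "wz": 0}, {"jaw": -1, "tx": 0, "ty": 0, "tz": 0.1, "wx": 0, "wy": 0, "wz": 0}, {"jaw": -1, "tx": 0, "ty": 0, "tz": 0, "wx": 0, "wy": 0, "wz": 0}, {"jaw": -1, "tx": 0, "ty": 0, "tz": 0, "wx": 0, "wy": 0, "wz": 0}]}}

```text
clock: 13.58
tcp_pos: [0.4675, 0.0674, 0.2249]
orientation: [0.0, 0.573, 0.82, 0.0]
wrist_force: [0.7, 0.3, -1.2]
finger_gap: 0.061
```

```bash
python3 - <<'E'
from h import *
sc=eyes.read_camera("scene");crop(sc,220,160,350,270,6,"pics/s7.png")
E
```

```text
(no output)
```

View pics/s7.png

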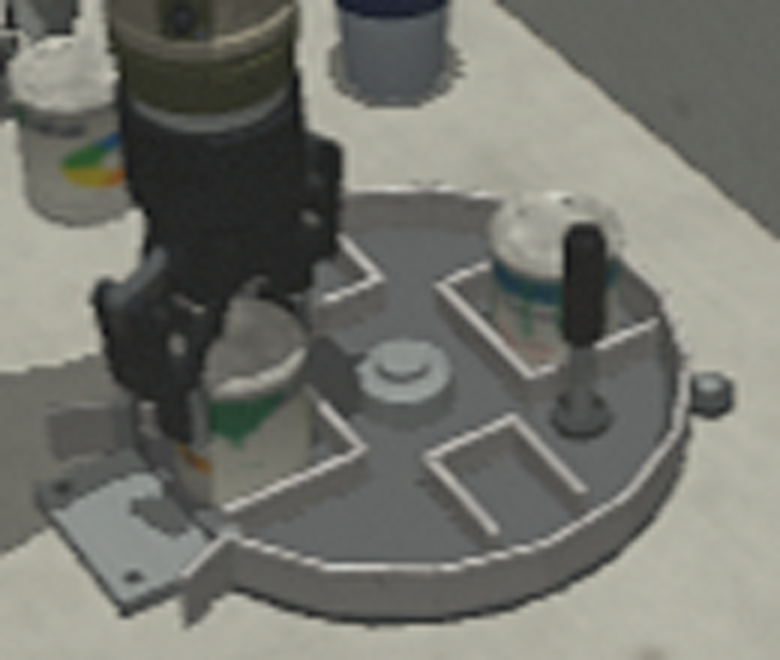

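{"name": "carry_out", "arguments": {"motion": [{"jaw": -1, "tx": 0, "ty": 0, "tz": 0.1, "wx": 0, "wy": 0, "wz": 0}, {"jaw": -1, "tx": 0, "ty": 0, "tz": 0.1, "wx": 0, "wy": 0, "wz": 0}, {"jaw": -1, "tx": 0, "ty": 0, "tz": 0, "wx": 0, "wy": 0, "wz": 0}]}}

```text
clock: 14.0
tcp_pos: [0.4674, 0.0674, 0.2234]
orientation: [0.0, 0.573, 0.82, 0.0]
wrist_force: [-3.5, 0.2, 6.7]
finger_gap: 0.061
```

```bash
python3 - <<'E'
from h import *
s=get_state();print(s["wrist_force"],s["tcp_pos"])
w=eyes.read_camera("wrist");crop(w,190,80,590,420,2,"pics/w8.png")
E
```

```text
[-3.49055545  0.19413591  6.72067763] [0.46743298 0.06741272 0.22341163]
```

View pics/w8.png

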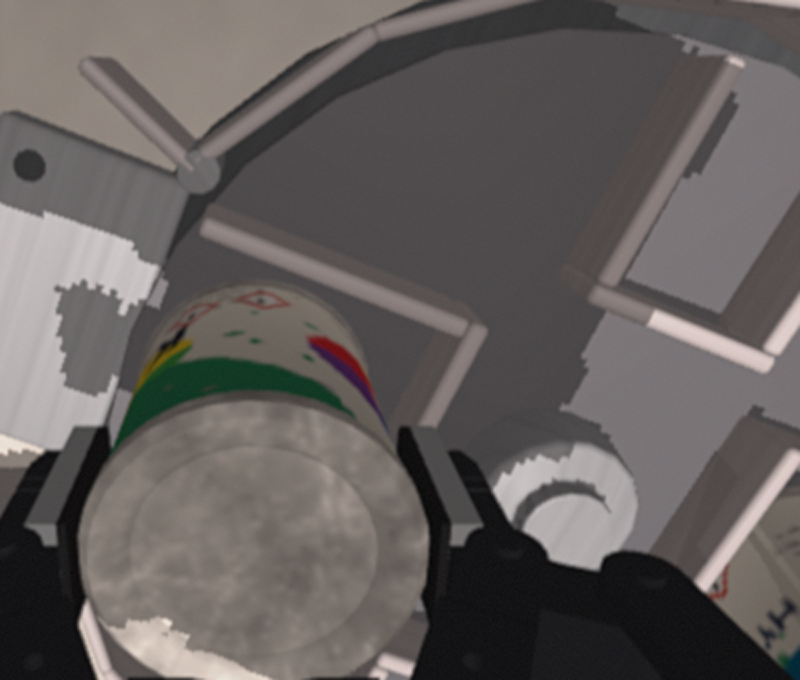

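{"name": "carry_out", "arguments": {"motion": [{"jaw": 1, "tx": 0, "ty": 0, "tz": 0, "wx": 0, "wy": 0, "wz": 0}, {"jaw": 1, "tx": 0, "ty": 0, "tz": 0, "wx": 0, "wy": 0, "wz": 0}, {"jaw": 1, "tx": 0, "ty": 0, "tz": 0, "wx": 0, "wy": 0, "wz": 0}, {"jaw": 1, "tx": 0, "ty": 0, "tz": 0, "wx": 0, "wy": 0, "wz": 0}, {"jaw": 1, "tx": 0, "ty": 0, "tz": 0, "wx": 0, "wy": 0, "wz": 0}, {"jaw": 1, "tx": 0, "ty": 0, "tz": -1, "wx": 0, "wy": 0, "wz": 0}, {"jaw": 1, "tx": 0, "ty": 0, "tz": -2, "wx": 0, "wy": 0, "wz": 0}, {"jaw": 1, "tx": 0, "ty": 0, "tz": -4, "wx": 0, "wy": 0, "wz": 0}, {"jaw": 1, "tx": 0, "ty": 0, "tz": -4, "wx": 0, "wy": 0, "wz": 0}, {"jaw": 1, "tx": 0, "ty": 0, "tz": -4, "wx": 0, "wy": 0, "wz": 0}, {"jaw": 1, "tx": 4, "ty": 0, "tz": -1, "wx": 0, "wy": 0, "wz": 0}, {"jaw": 1, "tx": 5, "ty": 0, "tz": 0, "wx": 0, "wy": 0, "wz": 0}, {"jaw": 1, "tx": 5, "ty": 0, "tz": 0, "wx": 0, "wy": 0, "wz": 0}, {"jaw": 1, "tx": 5, "ty": 0, "tz": 0, "wx": 0, "wy": 0, "wz": 0}, {"jaw": 1, "tx": 4, "ty": 0, "tz": 0, "wx": 0, "wy": 0, "wz": 0}, {"jaw": 1, "tx": 0, "ty": 0, "tz": 0, "wx": 0, "wy": 0, "wz": 0}]}}

```text
clock: 16.05
tcp_pos: [0.3871, 0.2852, 0.3834]
orientation: [0.0, 0.571, 0.821, 0.0]
wrist_force: [0.6, -1.2, -0.3]
finger_gap: 0.0856
```

```bash
python3 - <<'E'
from h import *
t=eyes.read_camera("top");crop(t,190,150,350,300,5,"pics/t9.png");sc=eyes.read_camera("scene");crop(sc,220,160,350,270,6,"pics/s9.png");cv2.imwrite("pics/t9f.png",t)
E
```

```text
(no output)
```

View pics/t9.png

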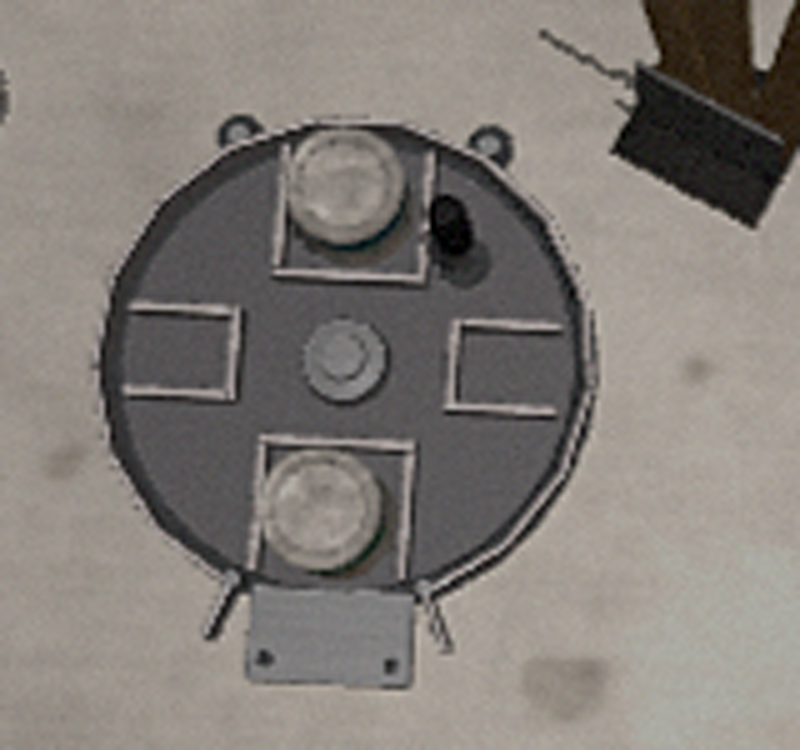

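View pics/s9.png

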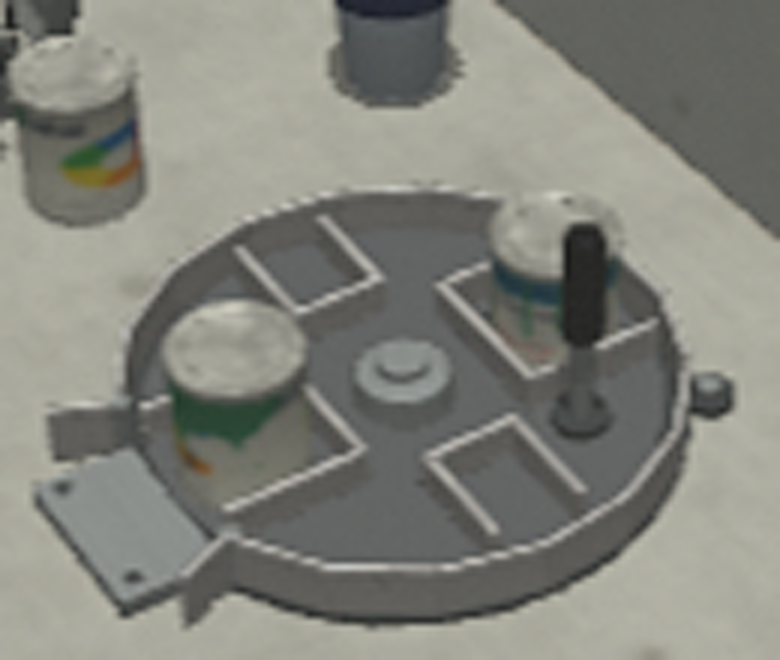

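View pics/t9f.png

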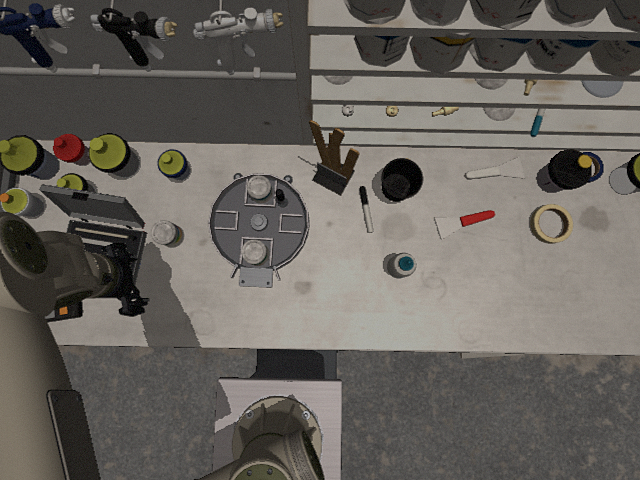

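```bash
python3 - <<'E'
from h import *
c=eyes.calibration("top");cs=eyes.calibration("scene")
print("tin top",at(c,190+322.5/5,150+509/5,.088),"scene",at(cs,220+235/6,160+350/6,.088))
cen=np.array([.5482,.0636]);print("load top-cam",cen+.083*np.array([-.9994,.035]))
print("fixed tin", at(c,190+346/5,150+187/5,.076))
E
```

```text
tin top [0.46380062 0.06350993 0.088     ] scene [0.4677219  0.06155675 0.088     ]
load top-cam [0.4652498 0.066505 ]
fixed tin [0.63045216 0.06058502 0.076     ]
```

```bash
python3 - <<'E'
from h import *
u=np.array([np.cos(np.radians(178)),np.sin(np.radians(178))]);n=np.array([u[1],-u[0]]) # n ~ +y
print(n)
c=eyes.calibration("top");s=eyes.calibration("scene")
t=eyes.read_camera("top");sc=eyes.read_camera("scene")
def draw(im,c,cen,x0,y0,x1,y1,k,name):
    im=cv2.resize(im[y0:y1,x0:x1],None,fx=k,fy=k,interpolation=cv2.INTER_CUBIC)
    def pl(P,col,cl=True):
        q=np.array([(proj(c,p)-[x0,y0]+.5)*k-.5 for p in P]);cv2.polylines(im,[(q*16).round().astype(int)],cl,col,1,cv2.LINE_AA,4)
    cen=np.array(cen)
    for r in(1,-1):
        a=cen+r*u*.047;pl([[*(a+n*.036+r*u*.072),.034],[*(a+n*.036),.034],[*(a-n*.036),.034],[*(a-n*.036+r*u*.072),.034]],(0,255,0),False)
    th=np.linspace(0,2*np.pi,60)
    for off,col in ((0,(0,0,255)),(-.003,(255,0,255))):
        p=cen+.083*u+off*n
        pl([[p[0]+.031*np.cos(a),p[1]+.031*np.sin(a),.088] for a in th],col)
    p=cen-.083*u;pl([[p[0]+.031*np.cos(a),p[1]+.031*np.sin(a),.076] for a in th],(0,0,255))
    cv2.imwrite(name,im)
draw(t,c,(.5482,.0636),210,165,310,280,5,"pics/to.png")
draw(sc,s,(.554,.063),220,185,350,265,6,"pics/so.png")
E
```

```text
[0.0348995  0.99939083]
```

View pics/to.png

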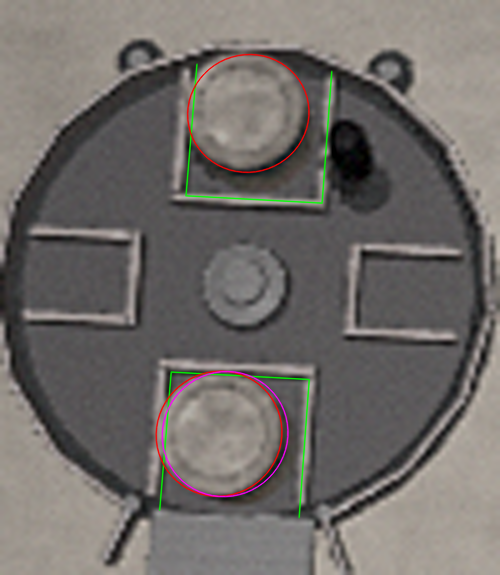

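View pics/so.png

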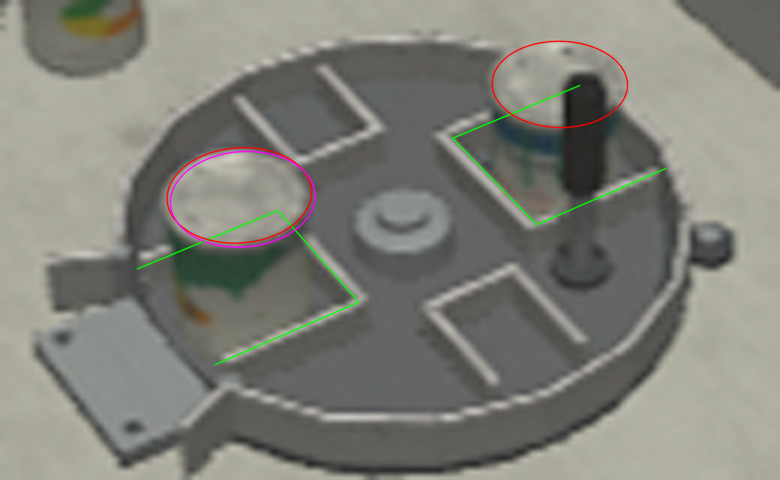

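```bash
python3 -c "
from workcell import get_state,env
s=get_state();print(s['clock'],s['wrist_force'],s['finger_gap']);print(env.hand_in())"
```

```text
16.25 [-0.27056437 -0.10775274  0.24720669] 0.08532117575192015
the job is handed in; nothing more can be done
None
```

I turned the carousel about 90° clockwise by its handle, so the empty wide bay stood in the gate. I then set the nearer of the two loose tins in that bay and handed the job in at 16.3 s. Of the two tins, at top-view pixels (165,280) and (165,232), the first was 0.48 m from the base and the second 0.59 m.

**Rotor:** with the handle released, I measured the bay direction at about 177.9° and the gate at about 178.3°. Single readings differed by roughly 1°. The rotor had not visibly moved in the pictures taken after the tin was placed.

**Tin:** it met the bay floor at the expected height with about 7 N. After release it stood upright with the gripper clear.

**Disagreement:** the cameras did not agree on how well centred the tin is. A first calculation put it 3 mm (top) to 4.5 mm (scene) off towards the bay's right wall. The overlay check gave about 1–2 mm. The clearance is about 5 mm per side, so it should be inside either way, and I left it alone.

**Other things:** everything visible in the last top view looked unmoved. The arm blocked the view of part of the left side.

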